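# Load a battery tester carousel and index it one click

### The job

Take the loose AA cell out of the grey rack and push it down into the empty yellow pocket of the battery tester's wheel, past the side clip, until it presses the sprung contact in the pocket's floor fully down, but never with more than 15 N on the contact. Then turn the wheel by its orange grip one click clockwise (seen from above), so that the cell stands at the grey sensor post, and let go; leave the other things on the desk where they are.

Things in the scene. Friction and masses are not known exactly. Their poses are not given: they have to be found in the camera images.
- tester: the tester: round black base 180 mm across standing fixed on the desk, carrying the wheel. Origin on the wheel's axis at desk height, z up. At the start the empty pocket lies in the direction of its -x axis (white mark on the base); the grey sensor post, 46 mm high, stands 98 mm from the axis, 60 degrees clockwise (from above) of that.
- wheel (a joint): angle of the wheel in rad, 0 at the start, grows clockwise seen from above. Spring detents hold it at every 1.047 rad (60 degrees); about 0.2 N m carries it over from one to the next, and it pulls itself into the nearest one when let go.
- grip (a point): middle of the wheel's orange bar grip, on the wheel's axis, 73 mm above the desk. The bar is 44 mm long along this point's x axis, 12 mm thick along y, 34 mm high (top at 90 mm). Turns with the wheel; -x points to the empty pocket. The other five pockets hold cells whose tops stand 94 mm above the desk; all are 60 mm from the axis, 60 degrees apart.
- pocket (a point): centre of the mouth of the empty yellow pocket, at its rim, 62 mm above the desk, z up; turns with the wheel. Upright tube, 18.4 mm bore, 29 mm over the flared rim. A sprung side clip grips the cell from about 2 mm below the rim on: it resists with 3 to 8 N, so the cell does not drop in by itself.
- contact (a joint): travel (m) of the sprung contact in the empty pocket's floor: 0 untouched, 0.002 on its hard stop; press it 0.0015 or more; it must stay 0.001 down. Untouched, its top lies somewhere 9 to 21 mm below the rim (a set screw, different each time, not measured). Its spring gives 1.3 N at full travel, too little to push the cell back out of the clip.
- rack: grey block 70 x 130 x 30 mm standing fixed on the desk, three wells in a row along its y axis 40 mm apart, 16 mm deep; the loose cell stands in the middle one. Origin at the centre of its underside, z up. Behind the work on the right a tall black tool pouch stands on the desk (x from about 0.62, y from -0.05 to -0.27 m), fixed: keep the gripper clear of it on the way.
- cell_center (a point): centre (half-way up) of the loose AA cell, 17 mm in diameter and 50.3 mm long, 23 g, standing upright in the rack with its top 64 mm above the desk, 34 mm above the rack. The point's y axis runs along the cell and points up at the start.
- solder_spool: grey solder spool, 50 mm across and 38 mm high, standing at the right; leave it alone.
- flux_tin: flat red tin, 51 mm across and 18 mm high, at the right; leave it alone.
- tape_blue: blue tape roll, 52 mm across and 19 mm high, at the left; leave it alone.

How it is judged:
By the outcome, as a careful person would: the job done as asked, in the order asked, and still so for the second after the job is handed in, with the robot touching nothing.
It also fails if it takes over 51 s, if anything falls off the work surface, if the arm or the gripper's body presses on something with over 40 N, if the wrist force passes 120 N, or if a joint passes its speed limit or range.

### The arm

A 6-joint arm with a two-finger parallel gripper is mounted at the origin on a cart in front of the work surface, level with it; the furniture and walls round the work are solid. World frame = base frame: x ahead of the robot, y to its left, z up, the work surface at z = 0. Lengths are in m, angles in rad, forces in N, time in s.
With the tool pointing down it reaches from about 0.35 to 0.975 m from the base axis. Payload 4.9 kg.
Tool frame: the origin (TCP) lies midway between the tips of the shut fingers; the grasp point (between the pads) lies 19 mm behind it; z points along the fingers, y is the line along which they close (so a half turn about z gives the same grasp; the last joint's range is limited). The gripper opens to 85 mm and grips with 20 to 120 N. Pads are 22 mm wide; open, the fingers measure 114 mm over their backs; the gripper's body (76 mm by 85 mm) begins 54 mm behind the grasp point. The pads swing forward as they close: fully open they stand 13 mm farther back than shut.
Start: joints at [1.204, 0.053, 1.613, -0, 1.476, -0.119], TCP at [0.153, 0.606, 0.231] pointing down, gripper open.
Joint ranges: [-3.01, 3.01], [-1.01, 2.22], [0.06, 2.58], [-1.02, 4.17], [0.09, 2.62], [-3.14, 3.14]. Speed limits (rad/s): [2.57, 2.57, 3.14, 3.14, 3.14, 3.14].

### API

Orientations are given as a unit quaternion [w, x, y, z].
In Python, from plant import * gives the robot as it stands.
- The arm moves only by the tool jog_arm, never from a script. Its argument "targets" is a list of rows, each a list of 3 entries, a list of its own where there are three numbers: the shift along the tool's x, y, z in units of 25 mm (1.0 is 25 mm), then the turn, a rotation vector about the tool's x, y, z in units of 8 degrees (1.0 is 8 degrees), then the opening in per cent of the stroke, from 0 (shut) to 100 (fully open). A call has 1 to 8 rows; each row is the pose to reach, as a shift and turn from the pose commanded when the call began, along the tool's axes at that moment; what a row does not reach only later rows make up. A row lasts 1/8 s, in which the tool goes at most 62.5 mm and 10.7 degrees, less where a joint would pass 70% of its speed; a pose out of reach is approached as far as the arm can. A call with a gripper value outside its range is refused whole. The fingers move at their own pace and stop on an object; the grip force is fixed at half the most. Time passes only in rows, so rows that repeat a pose let the fingers close. It gives the time, the measured TCP pose, the force, the opening and the grip force at its end, in the units of the state.
- state(): the state, without advancing time (a new reading comes with each control period).
- grab_frame(name): name is "side" or "top" or "wrist"; returns (picture, depth): 384x512x3 uint8, red, green, blue; 384x512 float32, m along the optical axis (not along the pixel's ray), 0 where there is no reading.
- camera_params(name): a dict with "fovy" (degrees; the focal length in pixels is half the picture's height over the tangent of half this angle, whatever the lens; pixels are square), "cx", "cy" (the principal point, pixels), "rvec" (rotation vector, rad) and "tvec" (3), from world to camera coordinates, as OpenCV has them; the wrist camera has in their place "hand_eye" (4x4, takes a point from camera to tool coordinates, whose origin is the TCP and whose axes are the flange's). Camera axes: x right, y down, z forward; pixel columns grow to the right and rows downward; lengths in m; the calibration is good to about 2 mm. A picture is of the moment at which its call begins: read the wrist's pose just before it. camera_params takes no time and is no camera call.
- job_done(): hands the job in; it is judged then, once.
The state is a dict: "time": time; "joint_pos": joint angles; "joint_vel": joint speeds; "joint_efforts": joint torques, N m; "tool_pos": TCP position; "tool_rot": TCP orientation; "contact_force": force on the tool from outside, world axes, zero at the start; "ft_torque": the same for the moment, N m; "gripper_width": opening from 0.0 (shut) to 1.0 (fully open); "grasp_force": force on a finger pad.
Only numpy, scipy, OpenCV 4.12 (cv2) and the standard library are available. Lean on these libraries where they do the work, as an engineer would, in place of code of your own. Each camera call takes 0.05 s, during which the arm holds its last target. There are 200 camera calls.

## Working session

There is one attempt and no reset: what is moved stays moved. The work goes in short steps, Python scripts to look and compute and a tool call to move; the robot and the scene stay as the last step left them, time stands still between calls to the robot, and variables do not carry over. Pictures are saved under pics/ and viewed, at most 10 in all, crops included, and the job is handed in when it is done.

Besides the shell and the picture viewer there is one more tool, called after "Request:" by a JSON object that holds its "name" and its "arguments". jog_arm: Moves the arm, as the interface text tells. Its arguments: {"type":"object","properties":{"targets":{"type":"array"}},"required":["targets"]}

```bash
mkdir -p pics
cat > h.py <<'E'
from plant import *
import numpy as np, cv2
from scipy.spatial.transform import Rotation as R
def save(n,f): cv2.imwrite('pics/'+f,cv2.cvtColor(grab_frame(n)[0],cv2.COLOR_RGB2BGR))
def cloud(n):
    s=state(); im,d=grab_frame(n); p=camera_params(n)
    f=192/np.tan(np.radians(p['fovy'])/2)
    v,u=np.mgrid[0:384,0:512]
    c=np.stack([(u-p['cx'])/f*d,(v-p['cy'])/f*d,d],-1)
    if 'rvec' in p:
        r=R.from_rotvec(np.ravel(p['rvec'])); w=(c.reshape(-1,3)-np.ravel(p['tvec']))@r.as_matrix()
    else:
        H=np.array(p['hand_eye']); q=s['tool_rot']
        t=c.reshape(-1,3)@H[:3,:3].T+H[:3,3]
        w=R.from_quat([q[1],q[2],q[3],q[0]]).apply(t)+np.array(s['tool_pos'])
    w=w.reshape(384,512,3); w[d<=0]=np.nan
    return im,w
E
python3 - <<'E'
from h import *
print(state())
for n in('top','side'):
    p=camera_params(n); print(p)
    im,w=cloud(n); np.savez('pics/'+n,im=im,w=w)
    cv2.imwrite(f'pics/{n}0.png',im[:,:,::-1])
a=np.hstack([cv2.imread('pics/top0.png'),cv2.imread('pics/side0.png')])
cv2.imwrite('pics/both0.png',np.vstack([a[:,:512],a[:,512:]])[:, :])
print(camera_params('wrist'))
E
```

```text
{'time': 0.0, 'joint_pos': array([ 1.20395626e+00,  5.33790053e-02,  1.61432158e+00, -2.86785673e-05,
        1.47599095e+00, -1.18975447e-01]), 'joint_vel': array([ 1.53741550e-03,  6.68546190e-06,  1.51433467e-03,  8.70681179e-05,
        8.67569454e-04, -2.25906091e-04]), 'joint_efforts': array([ 3.70554540e-05, -3.93698466e+01, -3.70163906e+01, -2.08922388e-04,
        7.23955629e-03,  3.35818413e-05]), 'tool_pos': array([0.15309766, 0.60530537, 0.23003281]), 'tool_rot': array([-2.38563311e-04,  1.23613874e-01,  9.92329839e-01, -1.02206480e-03]), 'contact_force': array([0.27117957, 0.07705453, 0.34841436]), 'ft_torque': array([-0.02795038,  0.01254297, -0.01245878]), 'grasp_force': 0.0, 'gripper_width': 1.002475549907406}
{'fovy': 45.49209346211168, 'cx': 250.6832173842564, 'cy': 190.87601239985963, 'rvec': array([ 2.11900787, -2.15054332,  0.19708062]), 'tvec': array([-0.00600684,  0.48420549,  1.34895676])}
{'fovy': 44.72819515039778, 'cx': 250.27228243314474, 'cy': 190.57262530953386, 'rvec': array([ 0.36239691, -2.94225751,  0.85677319]), 'tvec': array([0.45710325, 0.15339883, 1.51801449])}
{'fovy': 59.47643304066696, 'cx': 259.86638752235933, 'cy': 192.45072069029166, 'hand_eye': array([[-8.39944382e-04, -9.50857876e-01, -3.09626538e-01,
         7.86427357e-02],
       [ 9.99999520e-01, -9.55123602e-04,  2.20403659e-04,
        -6.51014255e-04],
       [-5.05304170e-04, -3.09626204e-01,  9.50858222e-01,
        -1.42316914e-01],
       [ 0.00000000e+00,  0.00000000e+00,  0.00000000e+00,
         1.00000000e+00]])}
```

View pics/top0.png

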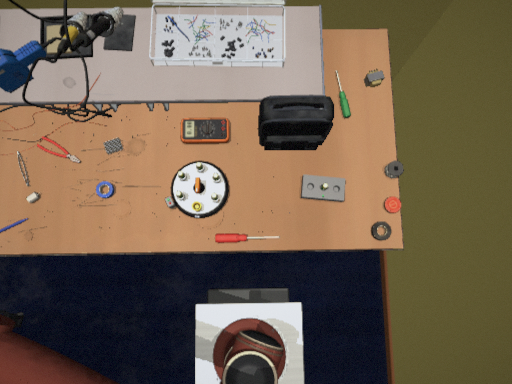

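View pics/side0.png

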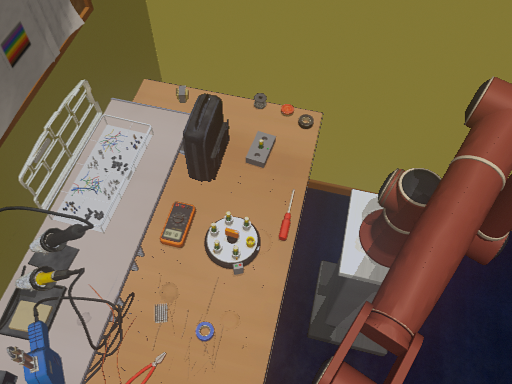

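Top: tester at (199,188), yellow pocket (197,206), post (170,202); rack with the cell at (324,187). The side view agrees: pocket (250,242), post (238,268).

Run:
```python
from h import *
z=np.load('pics/top.npz'); im,w=z['im'],z['w']; hsv=cv2.cvtColor(im,cv2.COLOR_RGB2HSV)
p=camera_params('top'); f=192/np.tan(np.radians(p['fovy'])/2); Rm=cv2.Rodrigues(p['rvec'])[0]; C=-Rm.T@p['tvec']
print('cam',C)
def ray(u,v,h):
    d=Rm.T@np.array([(u-p['cx'])/f,(v-p['cy'])/f,1]); return C+d*(h-C[2])/d[2]
def blob(m,box,h,name):
    x0,y0,x1,y1=box; k=np.zeros(m.shape,np.uint8); k[y0:y1,x0:x1]=m[y0:y1,x0:x1]
    c=max(cv2.findContours(k,0,2)[0],key=cv2.contourArea); (cx,cy),s,a=cv2.minAreaRect(c)
    print(name,(cx,cy),s,a,'ray',ray(cx,cy,h).round(4),'medz',np.nanmedian(w[k>0],0).round(4))
    return k
H,S,V=[hsv[...,i] for i in range(3)]
blob(((H>20)&(H<35)&(S>120)&(V>120)).astype(np.uint8),(185,196,212,218),.062,'yellow')
blob(((H>5)&(H<20)&(S>180)&(V>150)).astype(np.uint8),(185,172,212,200),.09,'grip')
blob(((S<60)&(V>170)).astype(np.uint8),(165,155,235,220),.06,'wheel')
blob(((S<70)&(V>60)&(V<190)).astype(np.uint8),(295,165,355,210),.03,'rack')
blob(((S<70)&(V>60)&(V<220)).astype(np.uint8),(160,192,178,212),.046,'post')
Z=w[...,2]
blob((Z>.046).astype(np.uint8),(310,170,340,200),.064,'cell')
blob((Z>.075).astype(np.uint8),(185,175,212,200),.09,'gripZ')
blob((Z>.012).astype(np.uint8),(160,150,235,220),.03,'testerZ')
blob((Z>.1).astype(np.uint8),(240,80,345,165),.15,'pouch')
```

```text
cam [0.24303287 0.00240922 1.41248171]
yellow (196.50001525878906, 206.00001525878906) (7.77817440032959, 7.77817440032959) 45.0 ray [0.4372 0.1489 0.062 ] medz [0.4405 0.149  0.0575]
grip (198.0, 186.0) (8.0, 0.0) -90.0 ray [0.4924 0.1418 0.09  ] medz [0.4916 0.1416 0.0914]
wheel (198.40003967285156, 187.8000030517578) (50.087921142578125, 50.98234558105469) 63.43495178222656 ray [0.4925 0.1437 0.06  ] medz [0.4966 0.1443 0.0353]
rack (323.0694580078125, 187.70169067382812) (43.31480407714844, 23.563255310058594) 4.969740867614746 ray [ 0.493  -0.2359  0.03  ] medz [ 0.4924 -0.2343  0.0301]
post (168.88461303710938, 201.57691955566406) (10.261953353881836, 6.933752536773682) 56.3099365234375 ray [0.4541 0.2338 0.046 ] medz [0.4568 0.2294 0.0445]
cell (324.2500305175781, 185.25001525878906) (3.535533905029297, 5.656853675842285) 45.0 ray [ 0.4943 -0.2339  0.064 ] medz [ 0.4947 -0.2333  0.0643]
gripZ (197.0, 184.5) (15.0, 4.0) 90.0 ray [0.4969 0.1447 0.09  ] medz [0.4993 0.1448 0.0899]
testerZ (199.08621215820312, 188.53448486328125) (57.379859924316406, 57.00846862792969) 21.801406860351562 ray [0.4957 0.1447 0.03  ] medz [0.4917 0.1441 0.035 ]
pouch (286.5, 114.0) (68.0, 93.0) 90.0 ray [ 0.689  -0.1188  0.15  ] medz [ 0.6603 -0.124   0.1987]
```

Request:
{"name": "jog_arm", "arguments": {"targets": [[[-17.2, -14.6, 0], [0, 0, -1], 100], [[-17.2, -14.6, 0], [0, 0, -1], 100], [[-17.2, -14.6, 0], [0, 0, -1], 100], [[-17.2, -14.6, 0], [0, 0, -1], 100], [[-17.2, -14.6, 0], [0, 0, -1], 100], [[-17.2, -14.6, 0], [0, 0, -1], 100], [[-17.2, -14.6, 0], [0, 0, -1], 100], [[-17.2, -14.6, 0], [0, 0, -1], 100]]}}

```text
time: 1.1
tool_pos: [0.4441, 0.1968, 0.2311]
tool_rot: [0.0, 0.054, 0.999, 0.0]
contact_force: [1.1, 0.2, 0.0]
gripper_width: 0.998
grasp_force: 0.0
```

```bash
cat >> h.py <<'E'
def to(x,y,z,yaw=None):
    "shift units & turn from measured pose to world xyz (yaw: tool-y direction, deg)"
    s=state(); q=s['tool_rot']; r=R.from_quat([q[1],q[2],q[3],q[0]])
    M=r.as_matrix(); d=np.array([x,y,z])-s['tool_pos']
    print('t',s['time'],'pos',np.round(s['tool_pos'],4),'yaw',np.degrees(np.arctan2(M[1,1],M[0,1])),'F',np.round(s['contact_force'],2),'w',s['gripper_width'],s['grasp_force'])
    tv=[0,0,0]
    if yaw is not None:
        a=np.radians(yaw); T=np.array([[-np.sin(-a+np.pi),0,0]]) 
        yv=np.array([np.cos(a),np.sin(a),0]); zv=np.array([0,0,-1.]); T=np.stack([np.cross(yv,zv),yv,zv],1)
        tv=np.degrees(R.from_matrix(M.T@T).as_rotvec())/8
    print('shift',(M.T@d/.025).round(2),'turn',np.round(tv,2))
E
python3 - <<'E'
from h import *
to(.47,.145,.23,84)
E
```

```text
t 1.1 pos [0.4441 0.1968 0.2311] yaw 83.80261766666233 F [1.12 0.21 0.02] w 0.9976007641795966 0.0
shift [-1.25 -1.95  0.04] turn [ 0.    0.   -0.02]
```

Request:
{"name": "jog_arm", "arguments": {"targets": [[[-1.2, -2, 0], [0, 0, 0], 100], [[-1.2, -2, 0], [0, 0, 0], 100], [[-1.2, -2, 0], [0, 0, 0], 100]]}}

```text
time: 1.48
tool_pos: [0.4675, 0.1459, 0.2308]
tool_rot: [-0.001, 0.054, 0.999, 0.0]
contact_force: [-0.1, -0.0, -0.4]
gripper_width: 0.999
grasp_force: 0.0
```

Run:
```python
from h import *
im,w=cloud('wrist'); np.savez('pics/w1',im=im,w=w); cv2.imwrite('pics/w1.png',im[:,:,::-1])
to(.494,-.234,.14,84)
```

```text
t 1.525 pos [0.4674 0.1465 0.2309] yaw 83.85384113066443 F [-0.2   0.62  0.24] w 1.0026210578402006 0.0
shift [ -2.69 -15.02   3.63] turn [ 0.   -0.01 -0.02]
```

View pics/w1.png

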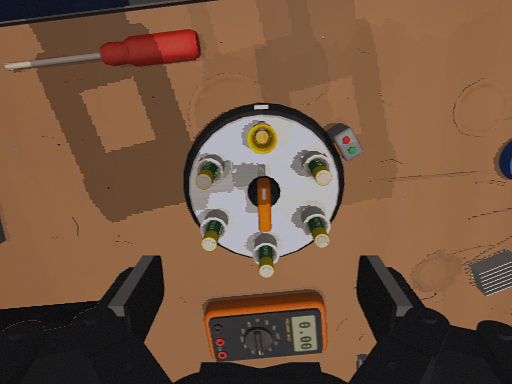

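Yellow ring at (262,138), post at (346,141), orange bar around (264,205), white mark at (262,106).

```bash
cat >> h.py <<'E'
def wray(pix,h,pos,q):
    p=camera_params('wrist'); f=192/np.tan(np.radians(p['fovy'])/2); H=np.array(p['hand_eye'])
    Mr=R.from_quat([q[1],q[2],q[3],q[0]]).as_matrix()
    d=Mr@H[:3,:3]@np.array([(pix[0]-p['cx'])/f,(pix[1]-p['cy'])/f,1]); C=Mr@H[:3,3]+pos
    return C+d*(h-C[2])/d[2]
def blob(m,box):
    x0,y0,x1,y1=box; k=np.zeros(m.shape,np.uint8); k[y0:y1,x0:x1]=m[y0:y1,x0:x1]
    return max(cv2.findContours(k,0,2)[0],key=cv2.contourArea),k
E
python3 - <<'E'
from h import *
z=np.load('pics/w1.npz'); im,w=z['im'],z['w']; s=state(); P=(s['tool_pos'],s['tool_rot'])
H,S,V=[cv2.cvtColor(im,cv2.COLOR_RGB2HSV)[...,i] for i in range(3)]
c,k=blob(((H>20)&(H<35)&(S>120)&(V>90)).astype(np.uint8),(240,115,285,160))
e=cv2.minEnclosingCircle(c); print('ring',e,wray(e[0],.062,*P)); print('ringZ',np.nanpercentile(w[k>0][:,2],[5,25,50,75,95]))
u,v=map(int,e[0]); print('floor z',w[v-6:v+7:3,u-6:u+7:3,2].round(4))
c,k=blob(((H>5)&(H<20)&(S>180)&(V>120)).astype(np.uint8),(245,165,285,240))
m=(w[...,2]>.085)&(k>0); print('grip top',np.nanmean(w[m],0),m.sum()); r=cv2.minAreaRect(np.argwhere(m)[:,::-1].astype(np.float32)); print(r, wray(r[0],.09,*P))
for h,nm,msk in((.0,'black',(w[...,2]>.008)),):
    c,k=blob(msk.astype(np.uint8),(170,90,360,300)); print(nm,cv2.minEnclosingCircle(c))
m=(w[...,2]>.085)
n,l,st,cc=cv2.connectedComponentsWithStats(m.astype(np.uint8))
for i in range(1,n):
    if 30<st[i,4]<2000: print(st[i], wray(cc[i],.094,*P).round(4), np.nanmean(w[l==i],0).round(4))
E
```

```text
ring ((261.5303649902344, 138.21536254882812), 15.253350257873535) [0.43734678 0.15065765 0.062     ]
ringZ [0.03736833 0.04854892 0.06046629 0.06158504 0.06257183]
floor z [[0.0402 0.0468 0.0479 0.0479 0.0407]
 [0.0465 0.0475 0.0468 0.0466 0.0473]
 [0.0476 0.0467 0.0476 0.0485 0.048 ]
 [0.0377 0.0475 0.0479 0.048  0.0369]
 [0.0499 0.0397 0.0365 0.04   0.0483]]
grip top [0.50021251 0.14570371 0.08940657] 412
((264.0, 209.0), (42.0, 12.0), 90.0) [0.49658608 0.14640542 0.09      ]
black ((275.99029541015625, 187.3563995361328), 95.03653717041016)
[314 167  18  19 244] [0.4705 0.1993 0.094 ] [0.4709 0.1988 0.093 ]
[195 172  18  18 246] [0.4629 0.0973 0.094 ] [0.4632 0.0965 0.0929]
[257 186  14  46 589] [0.4944 0.1463 0.094 ] [0.4965 0.1455 0.0892]
[313 230  16  18 228] [0.5293 0.1948 0.094 ] [0.5301 0.1943 0.0927]
[201 233  17  18 227] [0.5216 0.093  0.094 ] [0.5223 0.092  0.0925]
[259 260  15  18 216] [0.555  0.1419 0.094 ] [0.5559 0.1411 0.0925]
```

Request:
{"name": "jog_arm", "arguments": {"targets": [[[-2.7, -15, 0], [0, 0, 0], 100], [[-2.7, -15, 0], [0, 0, 0], 100], [[-2.7, -15, 0], [0, 0, 0], 100], [[-2.7, -15, 0], [0, 0, 0], 100], [[-2.7, -15, 0], [0, 0, 0], 100], [[-2.7, -15, 1], [0, 0, 0], 100], [[-2.7, -15, 2], [0, 0, 0], 100], [[-2.7, -15, 2], [0, 0, 0], 100]]}}

```text
time: 2.52
tool_pos: [0.4933, -0.2325, 0.1783]
tool_rot: [-0.003, 0.054, 0.999, 0.002]
contact_force: [-0.0, 0.2, -0.9]
gripper_width: 0.997
grasp_force: 0.0
```

Run:
```python
from h import *
s=state(); P=(s['tool_pos'],s['tool_rot'])
im,w=cloud('wrist'); np.savez('pics/w2',im=im,w=w); cv2.imwrite('pics/w2.png',im[:,:,::-1])
to(.494,-.234,.14,84)
m=(w[...,2]>.058)&(w[...,2]<.08)
n,l,st,cc=cv2.connectedComponentsWithStats(m.astype(np.uint8))
for i in range(1,n):
    if 30<st[i,4]<4000: print(st[i], wray(cc[i],.064,*P).round(4), np.nanmean(w[l==i],0).round(4))
```

```text
t 2.575 pos [ 0.4943 -0.2326  0.1803] yaw 83.90150714461804 F [-0.7   0.65  1.02] w 0.9966438502942951 0.0
shift [ 0.   -0.06  1.61] turn [ 0.01 -0.02 -0.01]
[247 180  18  18 263] [ 0.4939 -0.2365  0.064 ] [ 0.494  -0.2365  0.0635]
[417 291  84  31 495] [ 0.6175 -0.0728  0.064 ] [ 0.6159 -0.0741  0.0659]
[ 271  301   94   44 1184] [ 0.6214 -0.2006  0.064 ] [ 0.618  -0.2011  0.0682]
```

View pics/w2.png

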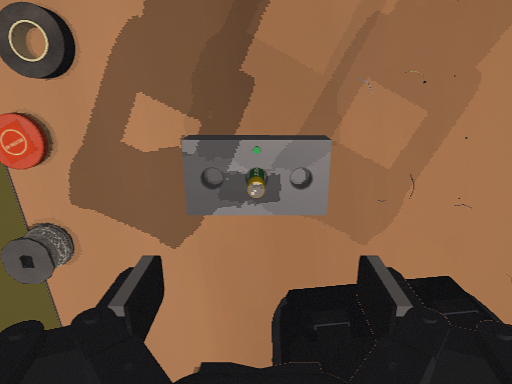

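Cell top at (256,189) in the rack's middle well; the pouch is at the lower right, well clear of the fingers. I go down and grip.

Request:
{"name": "jog_arm", "arguments": {"targets": [[[0, -0.15, 2.5], [0, 0, 0], 100], [[0, -0.15, 4.5], [0, 0, 0], 100], [[0, -0.15, 5.6], [0, 0, 0], 100], [[0, -0.15, 5.6], [0, 0, 0], 100], [[0, -0.15, 5.6], [0, 0, 0], 50], [[0, -0.15, 5.6], [0, 0, 0], 0], [[0, -0.15, 5.6], [0, 0, 0], 0], [[0, -0.15, 5.6], [0, 0, 0], 0]]}}

```text
time: 3.58
tool_pos: [0.4946, -0.238, 0.0422]
tool_rot: [0.001, 0.054, 0.999, 0.0]
contact_force: [-0.2, 2.0, 4.4]
gripper_width: 0.177
grasp_force: 58.3
```

Request:
{"name": "jog_arm", "arguments": {"targets": [[[0, 0, 0], [0, 0, 0], 0], [[0, 0, 0], [0, 0, 0], 0], [[0, 0, 0], [0, 0, 0], 0], [[0, 0, 0], [0, 0, 0], 0]]}}

```text
time: 4.08
tool_pos: [0.4947, -0.238, 0.0422]
tool_rot: [0.0, 0.054, 0.999, 0.0]
contact_force: [0.1, 2.5, 5.7]
gripper_width: 0.175
grasp_force: 58.3
```

Request:
{"name": "jog_arm", "arguments": {"targets": [[[0, 0, -2], [0, 0, 0], 0], [[0, 0, -4], [0, 0, 0], 0], [[0, 0, -5], [0, 0, 0], 0], [[3.9, 15.2, -5], [0, 0, 0], 0], [[3.9, 15.2, -5], [0, 0, 0], 0], [[3.9, 15.2, -5], [0, 0, 0], 0], [[3.9, 15.2, -5], [0, 0, 0], 0], [[3.9, 15.2, -5], [0, 0, 0], 0]]}}

```text
time: 5.08
tool_pos: [0.4489, 0.0727, 0.166]
tool_rot: [0.0, 0.054, 0.999, -0.0]
contact_force: [0.7, -0.2, 0.2]
gripper_width: 0.171
grasp_force: 59.1
```

Run:
```python
from h import *
to(.4372,.1504,.15,85.5)
```

```text
t 5.075 pos [0.4489 0.0727 0.166 ] yaw 83.7603534927115 F [ 0.73 -0.21  0.19] w 0.17089928368233537 59.118754863739014
shift [0.8  3.04 0.64] turn [-0.    0.   -0.22]
```

Request:
{"name": "jog_arm", "arguments": {"targets": [[[0.8, 3.0, 0], [0, 0, -0.2], 0], [[0.8, 3.0, 0], [0, 0, -0.2], 0], [[0.8, 3.0, 1], [0, 0, -0.2], 0], [[0.8, 3.0, 1], [0, 0, -0.2], 0], [[0.8, 3.0, 1], [0, 0, -0.2], 0]]}}

```text
time: 5.7
tool_pos: [0.4382, 0.1472, 0.1416]
tool_rot: [0.0, 0.041, 0.999, -0.0]
contact_force: [0.4, 0.3, 0.2]
gripper_width: 0.171
grasp_force: 59.2
```

Run:
```python
from h import *
s=state(); P=(s['tool_pos'],s['tool_rot'])
im,w=cloud('wrist'); np.savez('pics/w3',im=im,w=w)
to(.4372,.1504,.1,85.5)
H,S,V=[cv2.cvtColor(im,cv2.COLOR_RGB2HSV)[...,i] for i in range(3)]
k=((H>20)&(H<35)&(S>120)&(V>90)&(np.nan_to_num(w[...,2])<.07)).astype(np.uint8)
c=max(cv2.findContours(k,0,2)[0],key=cv2.contourArea); b=cv2.boundingRect(c); print(b, np.nanmean(w[k>0],0))
l=wray((b[0],b[1]+b[3]/2),.062,*P); r=wray((b[0]+b[2]-1,b[1]+b[3]/2),.062,*P); t=wray((b[0]+b[2]/2,b[1]),.062,*P); print(l,r,t,r-l)
cv2.imwrite('pics/w3.png',cv2.resize(im[:,:,::-1],(768,576)))
```

```text
t 5.75 pos [0.4385 0.1473 0.1421] yaw 85.3228241229265 F [-0.17  0.12 -0.17] w 0.17245766621304823 59.153425097465515
shift [0.06 0.12 1.68] turn [ 0.    0.01 -0.02]
(246, 175, 39, 45) [0.43885343 0.15195005 0.05527676]
[0.43454391 0.13705745 0.062     ] [0.43672747 0.16348554 0.062     ] [0.4194732  0.15187161 0.062     ] [2.18355605e-03 2.64280816e-02 2.77555756e-17]
```

View pics/w3.png

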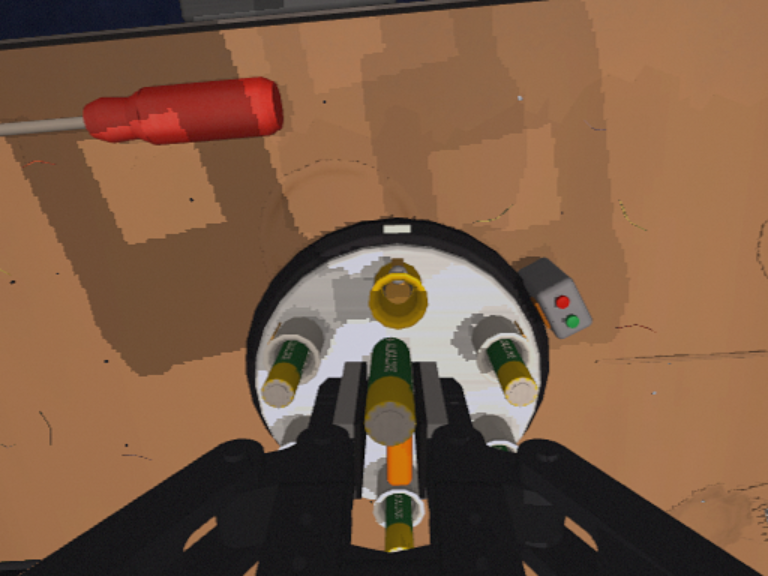

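Cell in the fingers, its top disc at about (390,424) and its lower end at (390,343); the ring is at (398,290) in the 1.5x picture.

Run:
```python
from h import *
z=np.load('pics/w3.npz'); im,w=z['im'],z['w']; s=state(); P=(s['tool_pos'],s['tool_rot'])
u=slice(238,286)
sub=w[265:300,240:280].reshape(-1,3); zt=np.nanpercentile(sub[:,2],95); t=sub[sub[:,2]>zt-.003]; print('top z',zt,t.mean(0),(np.nanmin(t,0)+np.nanmax(t,0))/2,len(t))
sub=w[222:262,240:280].reshape(-1,3)
for a in np.arange(.105,.165,.008):
    q=sub[(sub[:,2]>a)&(sub[:,2]<a+.008)]
    if len(q)>20: print(a.round(3),len(q),'x min',np.percentile(q[:,0],3).round(4),'y mid',((np.percentile(q[:,1],2)+np.percentile(q[:,1],98))/2).round(4), np.ptp(q[:,1]).round(4))
H,S,V=[cv2.cvtColor(im,cv2.COLOR_RGB2HSV)[...,i] for i in range(3)]
k=(H>20)&(H<35)&(S>120)&(w[...,2]>.059)&(w[...,2]<.066); k[:170]=0;k[225:]=0
q=w[k]; print('ring',len(q),np.percentile(q[:,:2],[1,50,99],axis=0), cv2.minEnclosingCircle(q[:,:2].astype(np.float32)))
```

```text
top z 0.17000476548668014 [0.43290623 0.14650937 0.17156859] [0.43411162 0.14679461 0.17228785] 124
0.113 105 x min 0.4324 y mid 0.1466 0.014
0.121 154 x min 0.4321 y mid 0.1464 0.0141
0.129 187 x min 0.4318 y mid 0.1466 0.0145
0.137 244 x min 0.4314 y mid 0.1465 0.0179
0.145 309 x min 0.4271 y mid 0.1472 0.0177
0.153 143 x min 0.4269 y mid 0.1472 0.0167
ring 565 [[0.42458935 0.13734255]
 [0.43892921 0.1507134 ]
 [0.450901   0.16323307]] ((0.43790096044540405, 0.1503935605287552), 0.014184517785906792)
```

Request:
{"name": "jog_arm", "arguments": {"targets": [[[0.1, 0.14, 0], [0, 0, 0], 0], [[0.1, 0.14, 0.8], [0, 0, 0], 0], [[0.1, 0.14, 1.6], [0, 0, 0], 0], [[0.1, 0.14, 1.6], [0, 0, 0], 0], [[0.1, 0.14, 1.6], [0, 0, 0], 0]]}}

```text
time: 6.38
tool_pos: [0.4362, 0.1518, 0.1024]
tool_rot: [0.001, 0.04, 0.999, 0.0]
contact_force: [-0.3, 0.0, 0.0]
gripper_width: 0.174
grasp_force: 59.1
```

Run:
```python
from h import *
to(.4372,.1504,.09,85.5)
im,w=cloud('wrist'); np.savez('pics/w4',im=im,w=w)
cv2.imwrite('pics/w4.png',cv2.resize(im[120:330,150:370,::-1],None,fx=2.7,fy=2.7))
```

```text
t 6.375 pos [0.4362 0.1518 0.1024] yaw 85.39305955900517 F [-0.3   0.05  0.01] w 0.1738339471464596 59.14256393909454
shift [-0.04 -0.05  0.5 ] turn [ 0.    0.01 -0.01]
```

View pics/w4.png

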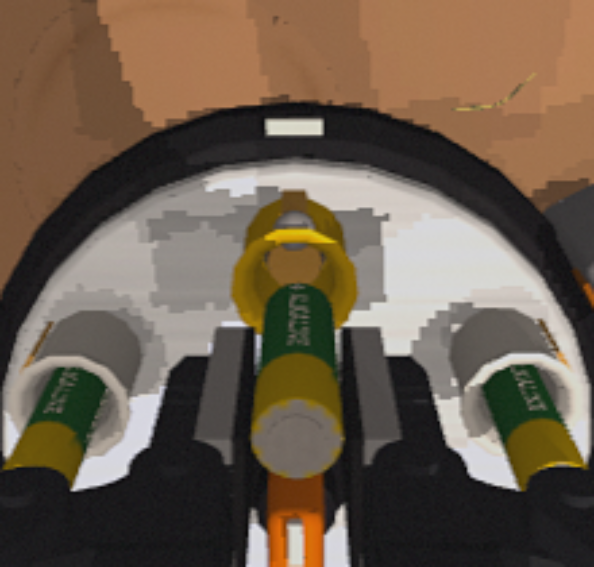

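Cell lower end at about (300,290), ring middle near (294,285) in the crop: about 1 mm too far to +y.

Request:
{"name": "jog_arm", "arguments": {"targets": [[[0, -0.04, 0], [0, 0, 0], 0], [[0, -0.04, 0.2], [0, 0, 0], 0], [[0, -0.04, 0.4], [0, 0, 0], 0], [[0, -0.04, 0.5], [0, 0, 0], 0], [[0, -0.04, 0.5], [0, 0, 0], 0]]}}

```text
time: 7.05
tool_pos: [0.4358, 0.1506, 0.0888]
tool_rot: [0.0, 0.04, 0.999, -0.0]
contact_force: [2.5, -0.3, -1.6]
gripper_width: 0.172
grasp_force: 59.2
```

Request:
{"name": "jog_arm", "arguments": {"targets": [[[0, 0, 0.04], [0, 0, 0], 0], [[0, 0, 0.08], [0, 0, 0], 0], [[0, 0, 0.08], [0, 0, 0], 0]]}}

```text
time: 7.42
tool_pos: [0.4362, 0.1507, 0.0872]
tool_rot: [0.001, 0.04, 0.999, 0.0]
contact_force: [2.4, -0.4, 1.6]
gripper_width: 0.172
grasp_force: 59.4
```

Request:
{"name": "jog_arm", "arguments": {"targets": [[[-0.04, 0, 0], [0, 0, 0], 0], [[-0.04, 0, 0.04], [0, 0, 0], 0], [[-0.04, 0, 0.08], [0, 0, 0], 0], [[-0.04, 0, 0.08], [0, 0, 0], 0]]}}

```text
time: 7.92
tool_pos: [0.4366, 0.1507, 0.0849]
tool_rot: [0.0, 0.04, 0.999, 0.0]
contact_force: [1.9, 0.3, 2.2]
gripper_width: 0.172
grasp_force: 59.5
```

Request:
{"name": "jog_arm", "arguments": {"targets": [[[0, 0, 0.04], [0, 0, 0], 0], [[0, 0, 0.08], [0, 0, 0], 0], [[0, 0, 0.08], [0, 0, 0], 0]]}}

```text
time: 8.3
tool_pos: [0.4364, 0.1506, 0.0826]
tool_rot: [-0.0, 0.04, 0.999, -0.0]
contact_force: [1.8, -0.1, 2.7]
gripper_width: 0.17
grasp_force: 59.5
```

Request:
{"name": "jog_arm", "arguments": {"targets": [[[-0.03, 0, 0.04], [0, 0, 0], 0], [[-0.03, 0, 0.08], [0, 0, 0], 0], [[-0.03, 0, 0.08], [0, 0, 0], 0]]}}

```text
time: 8.68
tool_pos: [0.4368, 0.1506, 0.0806]
tool_rot: [-0.001, 0.04, 0.999, -0.0]
contact_force: [0.1, 1.2, 4.3]
gripper_width: 0.168
grasp_force: 59.7
```

Request:
{"name": "jog_arm", "arguments": {"targets": [[[0, 0, 0.04], [0, 0, 0], 0], [[0, 0, 0.04], [0, 0, 0], 0]]}}

```text
time: 8.93
tool_pos: [0.4368, 0.1505, 0.0796]
tool_rot: [-0.001, 0.04, 0.999, -0.0]
contact_force: [-0.9, 0.1, 3.8]
gripper_width: 0.17
grasp_force: 59.7
```

Request:
{"name": "jog_arm", "arguments": {"targets": [[[0, 0, 0.04], [0, 0, 0], 0], [[0, 0, 0.04], [0, 0, 0], 0]]}}

```text
time: 9.18
tool_pos: [0.4369, 0.1505, 0.0787]
tool_rot: [-0.0, 0.04, 0.999, -0.0]
contact_force: [-1.1, 1.2, 5.0]
gripper_width: 0.17
grasp_force: 59.7
```

Request:
{"name": "jog_arm", "arguments": {"targets": [[[0, 0, 0.02], [0, 0, 0], 0], [[0, 0, 0.02], [0, 0, 0], 0]]}}

```text
time: 9.43
tool_pos: [0.437, 0.1506, 0.0784]
tool_rot: [-0.0, 0.04, 0.999, -0.0]
contact_force: [-1.0, 0.6, 6.3]
gripper_width: 0.175
grasp_force: 59.8
```

Request:
{"name": "jog_arm", "arguments": {"targets": [[[0, 0, 0.02], [0, 0, 0], 0], [[0, 0, 0.02], [0, 0, 0], 0]]}}

```text
time: 9.68
tool_pos: [0.4371, 0.1505, 0.078]
tool_rot: [-0.0, 0.04, 0.999, -0.0]
contact_force: [-0.6, 0.6, 5.6]
gripper_width: 0.17
grasp_force: 59.8
```

Request:
{"name": "jog_arm", "arguments": {"targets": [[[0, 0, 0.02], [0, 0, 0], 0], [[0, 0, 0.02], [0, 0, 0], 0]]}}

```text
time: 9.93
tool_pos: [0.437, 0.1505, 0.0774]
tool_rot: [-0.0, 0.04, 0.999, -0.0]
contact_force: [-1.5, 0.3, 5.9]
gripper_width: 0.173
grasp_force: 59.8
```

Request:
{"name": "jog_arm", "arguments": {"targets": [[[0, 0, 0.02], [0, 0, 0], 0], [[0, 0, 0.02], [0, 0, 0], 0]]}}

```text
time: 10.18
tool_pos: [0.437, 0.1505, 0.0769]
tool_rot: [-0.0, 0.04, 0.999, -0.0]
contact_force: [-0.5, 0.7, 5.2]
gripper_width: 0.169
grasp_force: 59.8
```

Request:
{"name": "jog_arm", "arguments": {"targets": [[[0, 0, 0.02], [0, 0, 0], 0], [[0, 0, 0.02], [0, 0, 0], 0]]}}

```text
time: 10.42
tool_pos: [0.437, 0.1505, 0.0764]
tool_rot: [-0.0, 0.04, 0.999, -0.0]
contact_force: [-0.5, 0.6, 5.8]
gripper_width: 0.173
grasp_force: 59.8
```

Request:
{"name": "jog_arm", "arguments": {"targets": [[[0, 0, 0.02], [0, 0, 0], 0], [[0, 0, 0.02], [0, 0, 0], 0]]}}

```text
time: 10.68
tool_pos: [0.437, 0.1505, 0.0759]
tool_rot: [-0.0, 0.04, 0.999, -0.0]
contact_force: [-0.2, 0.5, 5.2]
gripper_width: 0.168
grasp_force: 59.8
```

Request:
{"name": "jog_arm", "arguments": {"targets": [[[0, 0, 0.02], [0, 0, 0], 0], [[0, 0, 0.02], [0, 0, 0], 0]]}}

```text
time: 10.92
tool_pos: [0.4371, 0.1505, 0.0755]
tool_rot: [-0.0, 0.04, 0.999, -0.0]
contact_force: [-1.2, 0.3, 6.5]
gripper_width: 0.17
grasp_force: 59.8
```

Request:
{"name": "jog_arm", "arguments": {"targets": [[[0, 0, 0.02], [0, 0, 0], 0], [[0, 0, 0.02], [0, 0, 0], 0]]}}

```text
time: 11.18
tool_pos: [0.4371, 0.1505, 0.0751]
tool_rot: [-0.0, 0.04, 0.999, -0.0]
contact_force: [-0.7, -0.4, 6.2]
gripper_width: 0.171
grasp_force: 59.9
```

Request:
{"name": "jog_arm", "arguments": {"targets": [[[0, 0, 0.02], [0, 0, 0], 0], [[0, 0, 0.02], [0, 0, 0], 0]]}}

```text
time: 11.42
tool_pos: [0.4371, 0.1505, 0.0746]
tool_rot: [-0.0, 0.04, 0.999, -0.0]
contact_force: [-0.5, 0.1, 7.7]
gripper_width: 0.169
grasp_force: 59.9
```

Request:
{"name": "jog_arm", "arguments": {"targets": [[[0, 0, 0.02], [0, 0, 0], 0], [[0, 0, 0.02], [0, 0, 0], 0]]}}

```text
time: 11.68
tool_pos: [0.4371, 0.1505, 0.0741]
tool_rot: [-0.0, 0.04, 0.999, -0.0]
contact_force: [-1.4, -0.1, 7.9]
gripper_width: 0.172
grasp_force: 59.9
```

Request:
{"name": "jog_arm", "arguments": {"targets": [[[0, 0, 0.02], [0, 0, 0], 0], [[0, 0, 0.02], [0, 0, 0], 0]]}}

```text
time: 11.92
tool_pos: [0.4373, 0.1505, 0.074]
tool_rot: [-0.0, 0.04, 0.999, -0.0]
contact_force: [-1.6, 0.5, 8.2]
gripper_width: 0.171
grasp_force: 60.1
```

Request:
{"name": "jog_arm", "arguments": {"targets": [[[0, 0, 0.02], [0, 0, 0], 0], [[0, 0, 0.02], [0, 0, 0], 0]]}}

```text
time: 12.18
tool_pos: [0.4373, 0.1506, 0.0738]
tool_rot: [-0.0, 0.04, 0.999, -0.0]
contact_force: [-2.4, -0.2, 10.4]
gripper_width: 0.172
grasp_force: 60.3
```

Request:
{"name": "jog_arm", "arguments": {"targets": [[[0, 0, 0.02], [0, 0, 0], 0], [[0, 0, 0.02], [0, 0, 0], 0]]}}

```text
time: 12.42
tool_pos: [0.4375, 0.1507, 0.0737]
tool_rot: [-0.0, 0.04, 0.999, 0.0]
contact_force: [-3.1, -0.1, 13.2]
gripper_width: 0.173
grasp_force: 60.5
```

The force now rises with no travel, so the contact is on its stop (about 7 N beyond the clip drag). Release.

Request:
{"name": "jog_arm", "arguments": {"targets": [[[0, 0, 0], [0, 0, 0], 40], [[0, 0, 0], [0, 0, 0], 40], [[0, 0, 0], [0, 0, 0], 40], [[0, 0, -1.5], [0, 0, 0], 40], [[0, 0, -3.5], [0, 0, 0], 40], [[0, 0, -3.5], [0, 0, 0], 40]]}}

```text
time: 13.18
tool_pos: [0.4401, 0.151, 0.1645]
tool_rot: [0.004, 0.04, 0.999, 0.001]
contact_force: [1.6, 0.1, -0.4]
gripper_width: 0.399
grasp_force: 0.0
```

Run:
```python
from h import *
to(.496,.146,.155,85.7)
im,w=cloud('wrist'); np.savez('pics/w5',im=im,w=w)
cv2.imwrite('pics/w5.png',im[:,:,::-1])
m=(w[...,2]>.085)&(w[...,2]<.108)
n,l,st,cc=cv2.connectedComponentsWithStats(m.astype(np.uint8))
for i in range(1,n):
    if 60<st[i,4]<3000: print(st[i], np.nanmean(w[l==i],0).round(4), np.nanpercentile(w[l==i][:,2],[50,95]))
```

```text
t 13.175 pos [0.4401 0.151  0.1645] yaw 85.40496053734907 F [ 1.57  0.07 -0.44] w 0.3988369789967392 0.0
shift [-2.24 -0.02  0.4 ] turn [ 0.02  0.06 -0.04]
[248 190  22  25 426] [0.438  0.1496 0.0944] [0.0955198  0.09672327]
[321 227  22  24 398] [0.4702 0.1987 0.0925] [0.09346744 0.09477898]
[175 228  23  24 400] [0.4626 0.0967 0.0925] [0.09346792 0.09468461]
[251 246  17  54 832] [0.4956 0.1456 0.0892] [0.08937829 0.09084306]
[251 331  18  22 336] [0.5553 0.1409 0.092 ] [0.0932007  0.09465205]
```

View pics/w5.png

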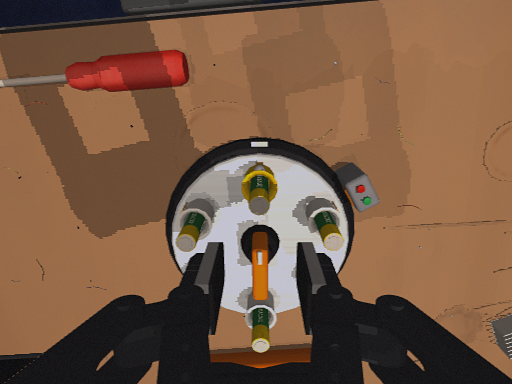

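Cell seated at (260,190), its top at 96 mm, which fits 2 mm of contact travel. Bar at (260,262). Now over the grip and down.

Request:
{"name": "jog_arm", "arguments": {"targets": [[[-2.2, 0, 0], [0, 0, 0], 40], [[-2.2, 0, 0], [0, 0, 0], 40], [[-2.2, 0, 0.5], [0, 0, 0], 40], [[-2.2, 0, 0.5], [0, 0, 0], 40]]}}

```text
time: 13.72
tool_pos: [0.4899, 0.146, 0.1449]
tool_rot: [-0.002, 0.04, 0.999, -0.0]
contact_force: [-0.5, 0.2, 0.7]
gripper_width: 0.398
grasp_force: 0.0
```

Run:
```python
from h import *
to(.496,.146,.065,85.7)
```

```text
t 13.725 pos [0.4899 0.146  0.1449] yaw 85.41790180545851 F [-0.46  0.2   0.67] w 0.3982007069082019 0.0
shift [-0.26  0.02  3.19] turn [-0.01 -0.03 -0.04]
```

Request:
{"name": "jog_arm", "arguments": {"targets": [[[-0.24, 0, 0], [0, 0, 0], 40], [[-0.24, 0, 1], [0, 0, 0], 40], [[-0.24, 0, 2.2], [0, 0, 0], 40], [[-0.24, 0, 3.2], [0, 0, 0], 40], [[-0.24, 0, 3.2], [0, 0, 0], 40]]}}

```text
time: 14.35
tool_pos: [0.4965, 0.1455, 0.0657]
tool_rot: [-0.002, 0.04, 0.999, -0.0]
contact_force: [-1.0, -0.8, 0.5]
gripper_width: 0.398
grasp_force: 0.0
```

Request:
{"name": "jog_arm", "arguments": {"targets": [[[0, 0, 0], [0, 0, 0], 0], [[0, 0, 0], [0, 0, 0], 0], [[0, 0, 0], [0, 0, 0], 0], [[0, 0, 0], [0, 0, 0], 0]]}}

```text
time: 14.85
tool_pos: [0.4992, 0.1463, 0.0692]
tool_rot: [0.001, 0.04, 0.999, 0.001]
contact_force: [-1.6, 3.1, 6.8]
gripper_width: 0.124
grasp_force: 61.2
```

Request:
{"name": "jog_arm", "arguments": {"targets": [[[0, 0, 0], [0, 0, 0.8], 0], [[0, 0, 0], [0, 0, 1.6], 0], [[0, 0, 0], [0, 0, 2.4], 0], [[0, 0, 0], [0, 0, 2.4], 0]]}}

```text
time: 15.35
tool_pos: [0.4991, 0.1457, 0.0692]
tool_rot: [0.001, 0.206, 0.979, 0.0]
contact_force: [-1.9, 0.9, 6.8]
gripper_width: 0.13
grasp_force: 61.3
```

Run:
```python
from h import *
to(.496,.146,.065,25.7); print(state()['ft_torque'])
```

```text
t 15.35 pos [0.4991 0.1457 0.0692] yaw 66.20589834423382 F [-1.94  0.89  6.82] w 0.1295574261678855 61.29783868789673
shift [ 0.12 -0.04  0.17] turn [0.01 0.01 5.06]
[0.08154295 0.37210898 0.10914278]
```

Request:
{"name": "jog_arm", "arguments": {"targets": [[[0, 0, 0], [0, 0, 0.9], 0], [[0, 0, 0], [0, 0, 1.8], 0], [[0, 0, 0], [0, 0, 2.7], 0], [[0, 0, 0], [0, 0, 3.6], 0], [[0, 0, 0], [0, 0, 4.5], 0], [[0, 0, 0], [0, 0, 5.1], 0], [[0, 0, 0], [0, 0, 5.1], 0], [[0, 0, 0], [0, 0, 5.1], 0]]}}

```text
time: 16.35
tool_pos: [0.4982, 0.1448, 0.0692]
tool_rot: [0.0, 0.534, 0.845, -0.001]
contact_force: [-5.6, -2.7, 10.9]
gripper_width: 0.124
grasp_force: 61.8
```

Run:
```python
from h import *
to(.496,.146,.065,25.7); print(state()['ft_torque'])
```

```text
t 16.35 pos [0.4982 0.1448 0.0692] yaw 25.4271384771897 F [-5.6  -2.68 10.94] w 0.12381807322358587 61.82332634925842
shift [ 0.08 -0.06  0.17] turn [-0.01  0.01 -0.03]
[-0.49088385  1.01098521 -0.01337611]
```

Request:
{"name": "jog_arm", "arguments": {"targets": [[[0, 0, 0], [0, 0, 0], 40], [[0, 0, 0], [0, 0, 0], 40], [[0, 0, 0], [0, 0, 0], 40], [[0, 0, -1], [0, 0, 0], 40], [[0, 0, -3], [0, 0, 0], 40], [[0, 0, -5], [0, 0, 0], 40], [[2, 0, -6], [0, 0, 0], 40], [[2, 0, -6], [0, 0, 0], 40]]}}

```text
time: 17.35
tool_pos: [0.4772, 0.1929, 0.2205]
tool_rot: [0.002, 0.533, 0.846, 0.002]
contact_force: [-0.6, 0.1, -0.5]
gripper_width: 0.402
grasp_force: 0.0
```

Run:
```python
from h import *
to(.496,.146,.2,25.7)
im,w=cloud('wrist'); cv2.imwrite('pics/w6.png',im[:,:,::-1])
m=(w[...,2]>.085)&(w[...,2]<.108)
n,l,st,cc=cv2.connectedComponentsWithStats(m.astype(np.uint8))
for i in range(1,n):
    if 60<st[i,4]<3000:
        q=np.nanmean(w[l==i],0); print(st[i], q.round(4), np.degrees(np.arctan2(q[1]-.146,q[0]-.496)).round(1),np.nanpercentile(w[l==i][:,2],[50,95]))
```

```text
t 17.35 pos [0.4772 0.1929 0.2205] yaw 25.59489185270686 F [-0.58  0.1  -0.45] w 0.40172546800373327 0.0
shift [-2.01 -0.14  0.82] turn [ 0.04  0.01 -0.01]
[248 163  17  20 275] [0.4718 0.1993 0.0947] 114.4 [0.09554129 0.09692694]
[188 195  18  19 259] [0.4378 0.1518 0.0927] 174.3 [0.09346053 0.09473516]
[308 195  18  19 258] [0.5304 0.1958 0.0927] 55.4 [0.09344149 0.09472395]
[250 211  14  46 612] [0.4969 0.1471 0.0891] 52.9 [0.08931282 0.09085649]
[249 285  16  18 234] [0.5225 0.0931 0.0921] -63.4 [0.09321986 0.09461117]
```

View pics/w6.png

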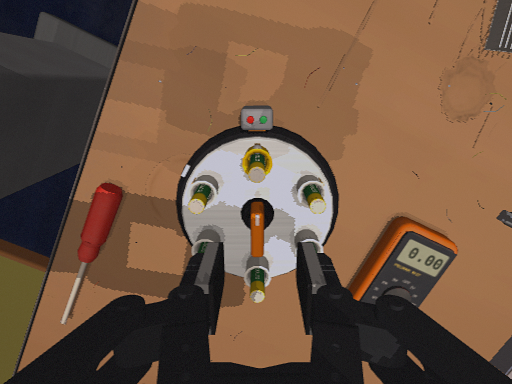

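The loose cell in the yellow pocket (257,163) now stands at the sensor post (257,119). The wheel is in its detent, the cell's height is unchanged, and the gripper is clear.

```bash
python3 -c "
from plant import *
print(job_done())"
```

```text
the job is handed in; nothing more can be done
None
```

The cell is in the yellow pocket with the contact pressed to its stop, by my estimate at about 7 N; the wheel is turned one click clockwise to the sensor post and released, and the job was handed in at about 17 s.

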